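Load the sample tray into the bench incubator

ROBOT

A 6-joint arm with a two-finger parallel gripper is mounted at the origin on the work surface. World frame = base frame: x ahead of the robot, y to its left, z up, the work surface at z = 0. Lengths are in m, angles in degrees, forces in N, time in s.
With the tool pointing down it reaches from about 0.375 to 0.9 m from the base axis. Payload 3.1 kg.
Tool frame: the origin (TCP) lies at the very end of the fingers, on their centre line; the grasp point (between the pads) lies 19 mm behind it (bot.hold_point_z is the z of the grasp point in the tool frame, in m); z points along the fingers, y is the line along which they close (so a half turn about z gives the same grasp; the last joint's range is limited). The gripper opens to 87 mm and grips with 3 to 60 N. Pads are 19 mm wide; open, the fingers measure 117 mm over their backs; the gripper's body (75 mm by 190 mm) begins 51 mm behind the grasp point.
Start: joints at [61.221, 30.224, 82.088, -0, 67.689, -10.227], TCP at [0.199, 0.593, 0.223] pointing down, gripper open.
Joint ranges: [-176.69, 176.69], [-43.24, 126.21], [12.49, 139.97], [-82, 262], [0, 151.66], [-163.58, 163.58]. Speed limits (degrees/s): [159.86, 159.86, 180, 180, 180, 180].

INTERFACE

Orientations are given as a 3x3 rotation matrix whose columns are the frame's x, y, z axes.
In Python, from rig import bot, capture, camera_model gives the robot as it stands.
- The arm moves only by the tool apply_moves, never from a script. Its argument "plan" is text: rows parted by semicolons, each of 6 numbers parted by spaces: the shift along the tool's x, y, z in units of 0.05 m (1.0 is 0.05 m), then the turn, a rotation vector about the tool's x, y, z in units of 360 degrees (1.0 is 360 degrees). In form: dx dy dz ax ay az; .... A call has 1 to 10 rows; each row shifts and turns the commanded pose from where the row before left it, along the tool's axes as they then stand; what a row does not reach is not made up. A row lasts 1/12 s, in which the tool goes at most 41.7 mm and 7.16 degrees, less where a joint would pass 70% of its speed; a pose out of reach is approached as far as the arm can. A call with a number of a shift or a turn outside -1 to 1 is refused whole. A call with a gripper value outside its range is refused whole. "gripper" is the gripper command: -1 is shut, 1 is fully open, values between are in proportion, set as the call begins (left out, the last holds). The fingers move at their own pace and stop on an object; the grip force is fixed at half the most. Time passes only in rows, so rows that do not move let the fingers close. It gives the time, the measured TCP pose, the force, the opening and the grip force at its end, in the units of the state.
- bot.read_state(): the state, without advancing time (a new reading comes with each control period).
- capture(name): name is "side" or "top" or "wrist"; returns the picture (480x640x3 uint8, red, green, blue); there is no depth.
- camera_model(name): a dict with "vertical_fov" (degrees; the focal length in pixels is half the picture's height over the tangent of half this angle, whatever the lens; pixels are square), "cx", "cy" (the principal point, pixels), "position" and "rotation" of the camera in the world; the wrist camera has in their place "hand_eye" (4x4, takes a point from camera to tool coordinates, whose origin is the TCP and whose axes are the flange's). Camera axes: x right, y down, z forward; pixel columns grow to the right and rows downward; lengths in m; the calibration is good to about 2 mm. A picture is of the moment at which its call begins: read the wrist's pose just before it. camera_model takes no time and is no camera call.
- bot.hand_in(): hands the job in; it is judged then, once.
The state is a dict: "time_s": time; "joint_positions": joint angles; "qvel": joint speeds; "tau": joint torques, N m; "position": TCP position; "tcp_rot": TCP orientation; "force": force on the tool from outside, world axes, zero at the start; "moment": the same for the moment, N m; "opening": opening from 0.0 (shut) to 1.0 (fully open); "grasp_force": force on a finger pad.
Only numpy, scipy, OpenCV 4.12 (cv2) and the standard library are available. Lean on these libraries where they do the work, as an engineer would, in place of code of your own. Each camera call takes 0.05 s, during which the arm holds its last target. There are 200 camera calls.

TASK

Lift the steel canister off the incubator's loading shelf by its hoop handle and set it down upright on the bench. Then slide the tray with its three sample jars along the shelf into the incubator's opening until it has fully pressed the contact bar hidden inside and comes up firm against the back stop; push gently, so that the back stop is not shoved out of place and the jars stay standing. Leave the other things on the bench where they are.

Things in the scene. Friction and masses are not known exactly. Their poses are not given: they have to be found in the camera images.
- incubator: White fixed incubator. Origin: bench level, under mid opening, in the front face; +x leads in. Housing x 0..240, y +-130, 194 high. Opening and chamber y +-48, z 20..110. Steel loading shelf x -340..0, y +-75, rimless, top at z 20, level with the chamber floor. Two cheeks 15 high on the shelf flare from y +-48 at x 0 to +-64 at x -40.
- tray: White open tray 150 (x) x 90 (y) x 35 high, walls 4, six cells, about 0.5 kg with its jars. Origin: centre of underside. Starts on the outer shelf, a little askew, +x end towards the opening. The stop inside is set to another depth each time: when home, the tray's rear end still stands 4 to 26 out of the front face; it must be felt.
- jar0: Capped clear sample jar, 32 across, 60 high, about 50 g, standing loose in the tray's rear pair of cells. Origin at the centre of its underside, +z up.
- jar1: Capped clear sample jar, 32 across, 60 high, about 50 g, standing loose in the tray's middle pair of cells. Origin at the centre of its underside, +z up.
- jar2: Capped clear sample jar, 32 across, 60 high, about 50 g, standing loose in the tray's front pair of cells. Origin at the centre of its underside, +z up.
- canister: Open stainless canister 72 across, 90 high, about 0.35 kg, with a fixed hoop handle: a round bar 10 thick whose straight top runs 48 along the canister's y over its middle, bar centre 138 above the underside. Origin at the centre of the underside. It starts on the shelf between tray and opening.
- contact_bar (a joint): Stiff contact bar inside the chamber, out of sight, moved inwards by the tray's front end; value in m, 0 untouched, 0.006 level with the back stop (fully pressed). It resists with about 4 N and stays where it is left.
- back_stop (a joint): Back stop plate behind the contact bar, out of sight; value in m, 0 in place, larger when shoved inwards. It stands firm up to about 25 N, then gives.
- tube_rack: White tube rack 220 x 80 x 67 high (glass tubes to 91), to be left alone. Origin at the centre of its underside.
- reagent_bottle: Amber bottle 60 across, 130 high, to be left alone. Origin at the centre of its underside.
- wipe_tub: White tub 84 across, 110 high, to be left alone. Origin at the centre of its underside.
Not all that is in view belongs to the job. Several things have the shape of the tray; the one meant has the colours described above.

How it is judged (in metres and radians):
On the way, in this order (a step that is already met when the one before it is completed fails the run):
1. the canister is lifted clear of the shelf (height (world z) of canister above 0.04 m), for 0.1 s.
2. the canister stands upright on the bench, let go (height (world z) of canister below 0.006 m and angle between canister's own z axis and vertical below 0.08 rad and contact force between canister and the fingers below 0.1 N), for 0.2 s.
3. the tray is home: contact bar pressed at least 4.5 mm (value of joint contact_bar above 0.0045 m and x of tray in the frame of incubator above 0.045 m), for 0.2 s.
At the end, for the whole second after the job is handed in: The tray lies flat and straight in the incubator (within 8 mm of the middle and 0.08 rad), at rest, holding the contact bar pressed at least 4.5 of its 6 mm; the three jars stand in it upright (within 0.2 rad); the canister stands upright and still on the bench top itself (all of step 3 and y of tray in the frame of incubator between -0.008 and 0.008 m and angle between the x axis of tray and the x axis of incubator, either way round below 0.08 rad and angle between tray's own z axis and vertical below 0.06 rad and linear speed of each of tray, canister below 0.01 m/s and angle between each of jar0, jar1, jar2's own z axis and vertical below 0.2 rad and horizontal distance between each of jar0, jar1, jar2 and tray below 0.075 m and height (world z) of canister below 0.006 m and angle between canister's own z axis and vertical below 0.08 rad); the robot touches nothing.
It fails at once if the back stop is shoved inwards by more than 2 mm (value of joint back_stop above 0.002 m).
It fails at once if a jar topples (over 0.5 rad) (angle between any of jar0, jar1, jar2's own z axis and vertical above 0.5 rad).
It fails at once if the tray is lifted off the shelf by more than 20 mm instead of slid (height (world z) of tray above 0.04 m).
It fails at once if the canister is tipped over (0.7 rad) (angle between canister's own z axis and vertical above 0.7 rad).
It fails at once if a bystander is moved by more than 30 mm (distance of any of tube_rack, reagent_bottle, wipe_tub from where it was at the start of the episode above 0.03 m).
It also fails if it takes over 59 s, if anything falls off the work surface, if the arm or the gripper's body presses on something with over 40 N, if the wrist force passes 120 N, or if a joint passes its speed limit or range.

## Working session

There is one attempt and no reset: what is moved stays moved. The work goes in short steps, Python scripts to look and compute and a tool call to move; the robot and the scene stay as the last step left them, time stands still between calls to the robot, and variables do not carry over. Pictures are saved under pics/ and viewed, at most 13 in all, crops included, and the job is handed in when it is done.

Besides the shell and the picture viewer there is one more tool, called after "Request:" in YAML: its name, and indented under it one key for each argument. apply_moves: Moves the arm, as the interface text tells. Its arguments: {"type":"object","properties":{"plan":{"type":"string"},"gripper":{"type":"number"}},"required":["plan"]}

```bash
mkdir -p pics
python3 - <<'E'
from rig import bot,capture,camera_model
import cv2,numpy as np
for n in("side","top"):
    cv2.imwrite(f"pics/{n}0.png",capture(n)[:,:,::-1]); print(n,camera_model(n))
print(camera_model("wrist")); s=bot.read_state();print(s)
E
```

```text
side {'vertical_fov': 51.97172921713303, 'cx': 323.76826021154824, 'cy': 237.25078074021408, 'position': array([ 0.37760387, -0.99610623,  0.64753618]), 'rotation': array([[ 0.98410127, -0.09298965,  0.15131956],
       [-0.17749536, -0.54528461,  0.81924361],
       [ 0.00633106, -0.8330772 , -0.55312051]])}
top {'vertical_fov': 49.35353904485531, 'cx': 314.6207023697355, 'cy': 240.57741495105307, 'position': array([ 0.37880331, -0.11625538,  1.1569267 ]), 'rotation': array([[ 0.00291811, -0.99094208,  0.13425827],
       [-0.99995378, -0.00166166,  0.00946957],
       [-0.0091607 , -0.1342797 , -0.99090113]])}
{'vertical_fov': 66.25760523199949, 'cx': 320.1149579849334, 'cy': 244.46219719262263, 'hand_eye': array([[ 2.62347996e-04, -9.60413418e-01, -2.78578530e-01,
         7.64857945e-02],
       [ 9.99999853e-01,  1.19556037e-04,  5.29562471e-04,
         6.97223080e-04],
       [-4.75293158e-04, -2.78578628e-01,  9.60413308e-01,
        -1.60735347e-01],
       [ 0.00000000e+00,  0.00000000e+00,  0.00000000e+00,
         1.00000000e+00]])}
{'time_s': 0.1, 'joint_positions': array([ 6.12209759e+01,  3.02762223e+01,  8.21485738e+01, -1.63244806e-03,
        6.76899285e+01, -1.02270110e+01]), 'qvel': array([ 0.05352985, -0.12068164, -0.15150969,  0.0365977 , -0.13299869,
        0.03544812]), 'tau': array([-1.39234503e-04, -4.40985310e+01, -1.77148372e+01,  6.34444971e-02,
        5.33520570e-02, -1.88569339e-05]), 'position': array([0.19850697, 0.59194121, 0.22164441]), 'tcp_rot': array([[-9.48038510e-01,  3.18154206e-01, -9.40879646e-04],
       [ 3.18155427e-01,  9.48036919e-01, -1.76768960e-03],
       [ 3.29590758e-04, -1.97518378e-03, -9.99997995e-01]]), 'force': array([0.16882402, 0.41107366, 0.67726857]), 'moment': array([-0.01937175,  0.04313513,  0.01392522]), 'grasp_force': 0.0, 'opening': 1.0002071298198412}
```

View pics/top0.png

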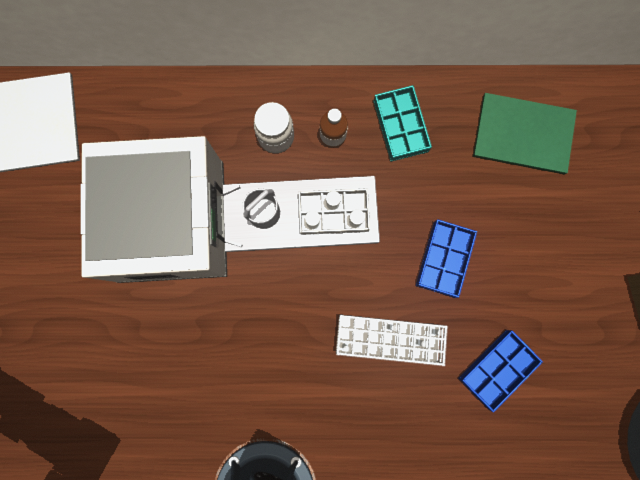

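View pics/side0.png

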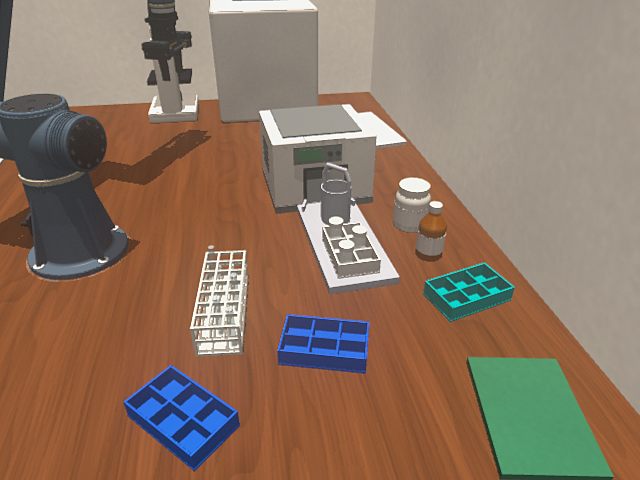

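The top view shows the incubator on the left with its opening facing right (world −y), the canister at about (262,207), the white tray at about (334,212), and the tub and bottle above the shelf. I'll enlarge the shelf area.

```bash
python3 - <<'E'
import cv2
im=cv2.imread("pics/top0.png")[165:265,195:395]
cv2.imwrite("pics/crop0.png",cv2.resize(im,None,fx=4,fy=4,interpolation=cv2.INTER_CUBIC))
E
cat > h.py <<'E'
import numpy as np
from rig import camera_model,bot
def ray(n,u,v,z,m=None):
    m=m or camera_model(n);f=240/np.tan(np.radians(m["vertical_fov"]/2))
    d=np.array([(u-m["cx"])/f,(v-m["cy"])/f,1])
    if n=="wrist":
        s=bot.read_state();H=m["hand_eye"];R=s["tcp_rot"]@H[:3,:3];p=s["tcp_rot"]@H[:3,3]+s["position"]
    else: R,p=m["rotation"],np.array(m["position"])
    d=R@d
    return p+d*(z-p[2])/d[2]
E
```

```text
(no output)
```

View pics/crop0.png

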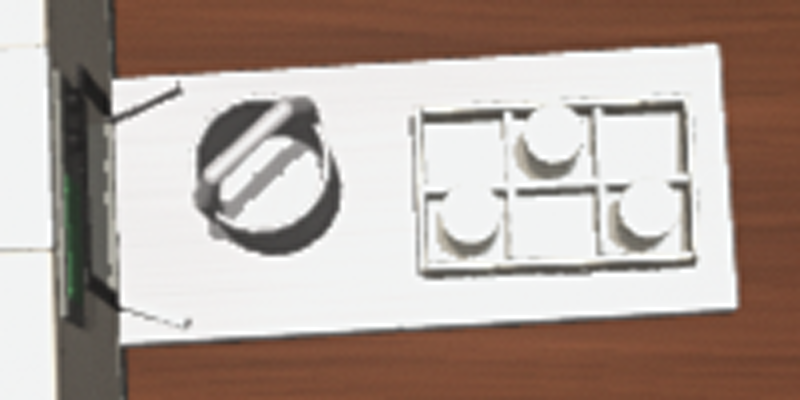

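Run:
```python
from h import *
r=lambda x,y,z:ray("top",195+x/4,165+y/4,z)[:2]
ot,ob,it,ib=[r(*p,.02) for p in((718,44),(737,309),(112,78),(121,345))]
print("shelf",ot,ob,it,ib,np.linalg.norm(ot-ob),np.linalg.norm(ot-it))
o=(ot+ob)/2;i=(it+ib)/2;d=(i-o)/np.linalg.norm(i-o);w=(ot-ob)/np.linalg.norm(ot-ob)
print("dir",d,"yaw",np.degrees(np.arctan2(d[1],d[0])),"from end",np.degrees(np.arctan2(w[0],-w[1])), "len",np.linalg.norm(i-o))
O=o+.34*d;print("inc origin",O)
T=[r(*p,.055) for p in((413,110),(690,100),(695,265),(420,275))]
c=sum(T)/4;print("tray",c,[np.linalg.norm(T[k]-T[(k+1)%4]) for k in range(4)])
for a,b in((1,0),(2,3)):
    e=T[a]-T[b];e=-e;print("tray yaw",np.degrees(np.arctan2(e[1],e[0])))
n=np.array([-d[1],d[0]])
print("tray in inc",(c-O)@d,(c-O)@n,[((t-O)@d,(t-O)@n) for t in T])
h=[r(*p,.158) for p in((300,108),(210,190))];m=sum(h)/2
print("bar",h,m,np.linalg.norm(h[0]-h[1]),np.degrees(np.arctan2(*(h[0]-h[1])[::-1])))
print("can in inc",(m-O)@d,(m-O)@n)
for nme,u,v,z in(("tub",273,113,.11),("bottle",334,114,.13)):print(nme,ray("top",u,v,z))
```

```text
shelf [ 0.67849482 -0.23859484] [ 0.52938283 -0.24714324] [0.65884741 0.09954159] [0.50888923 0.09062111] 0.1493568179015319 0.33870675779060166
dir [-0.05928444  0.99824113] yaw 93.39874114228432 from end 93.28110165520623 len 0.3385458492572965
inc origin [0.58378211 0.09653294]
tray [ 0.59051951 -0.14626377] [np.float64(0.14936243352991052), np.float64(0.0899443929974815), np.float64(0.14669222746043434), np.float64(0.09002453000265732)]
tray yaw 92.15878431948539
tray yaw 92.19414478613882
tray in inc -0.24276908938984162 0.007668517510481284 [(np.float64(-0.16925379300734014), np.float64(-0.038920173073259616)), (np.float64(-0.31858125116902375), np.float64(-0.035688023796450426)), (np.float64(-0.31495056094704704), np.float64(0.05418306120978193)), (np.float64(-0.16829075243595557), np.float64(0.051099205701853126))]
bar [array([ 0.60989337, -0.01914278]), array([0.56907909, 0.02410105])] [0.58948623 0.00247914] 0.05946287893500657 -46.65556437253112
can in inc -0.09422654491021315 -0.00011815486577214355
tub [ 0.79002675 -0.01832831  0.11      ]
bottle [ 0.77994562 -0.14541877  0.13      ]
```

Request:
apply_moves:
  plan: "0 0 -0.3 0 0 0.0195;0 0 -0.3 0 0 0.0195;0 0 -0.3 0 0 0.0195;0 0 -0.3 0 0 0.0195;-0.774 -0.1335 0 0 0 0;-0.774 -0.1335 0 0 0 0;-0.774 -0.1335 0 0 0 0;-0.774 -0.1335 0 0 0 0;-0.774 -0.1335 0 0 0 0;-0.774 -0.1335 0 0 0 0"
  gripper: 1

```text
time_s: 0.93
position: [0.3294, 0.3944, 0.2822]
tcp_rot: [[-0.687, 0.727, -0.001], [0.727, 0.687, -0.001], [0.0, -0.001, -1.0]]
force: [0.5, 0.2, -0.4]
opening: 1.002
grasp_force: 0.0
```

Request:
apply_moves:
  plan: "-0.774 -0.1335 0 0 0 0;-0.774 -0.1335 0 0 0 0;-0.774 -0.1335 0 0 0 0;-0.774 -0.1335 0 0 0 0;-0.774 -0.1335 0 0 0 0;-0.774 -0.1335 0 0 0 0;-0.774 -0.1335 0 0 0 0;-0.774 -0.1335 0 0 0 0;-0.774 -0.1335 0 0 0 0;-0.774 -0.1335 0 0 0 0"

```text
time_s: 1.77
position: [0.5468, 0.0672, 0.2822]
tcp_rot: [[-0.686, 0.727, -0.001], [0.727, 0.686, 0.0], [0.001, -0.0, -1.0]]
force: [1.3, 0.7, -0.6]
opening: 1.003
grasp_force: 0.0
```

Request:
apply_moves:
  plan: "-0.774 -0.1335 0 0 0 0;-0.774 -0.1335 0 0 0 0;0 0 -0.1 0 0 0;0 0 0 0 0 0"

```text
time_s: 2.1
position: [0.5908, 0.0016, 0.2873]
tcp_rot: [[-0.684, 0.729, 0.0], [0.729, 0.684, 0.0], [0.0, 0.0, -1.0]]
force: [-0.3, 1.0, 0.3]
opening: 0.999
grasp_force: 0.0
```

Run:
```python
from rig import *
import cv2
print(bot.read_state()["position"])
cv2.imwrite("pics/w1.png",capture("wrist")[:,:,::-1])
```

```text
[0.5908188  0.00158879 0.28733709]
```

View pics/w1.png

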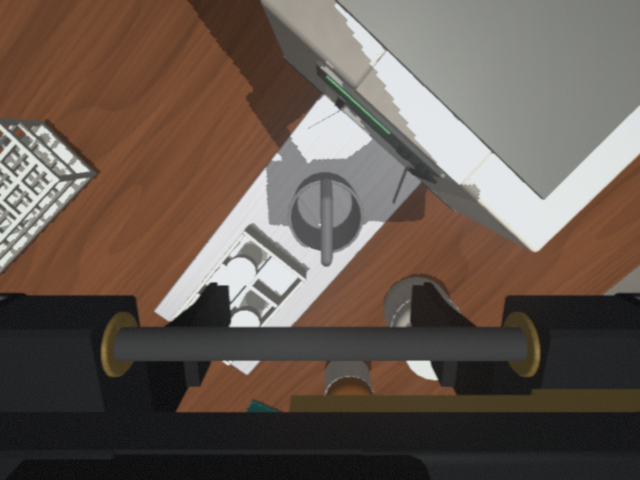

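The canister's hoop bar runs vertically in the picture from about (326,183) to (327,262). That puts it along tool x, between the fingers.

Run:
```python
from h import *
s=bot.read_state()
for p in((326,185),(327,258),(326.5,221)):
    w=ray("wrist",*p,.16);print(w,s["tcp_rot"].T@(w-s["position"]))
print([ray("top",u,v,.09) for u,v in((340,315),(337,355))])
```

```text
[0.56485867 0.03715536 0.16      ] [0.04156668 0.00529259 0.12717979]
[ 0.6066458  -0.00562514  0.16      ] [-0.01822554  0.00639709  0.12709965]
[0.58488277 0.01666309 0.16      ] [0.01292038 0.00582723 0.12714139]
[array([ 0.37163983, -0.15780489,  0.09      ]), array([ 0.29237542, -0.15151847,  0.09      ])]
```

Run:
```python
from h import *
import cv2
print("rim wrist",ray("wrist",325,212,.11),"rim top",ray("top",195+266/4,165+172/4,.11))
print("shelf corner far-left wrist",ray("wrist",157,312,.02), ray("wrist",247,374,.02))
im=cv2.imread("pics/w1.png")[150:290,250:400];cv2.imwrite("pics/c1.png",cv2.resize(im,None,fx=4,fy=4,interpolation=2))
```

```text
rim wrist [0.58615525 0.01449455 0.11      ] rim top [0.58759566 0.00241303 0.11      ]
shelf corner far-left wrist [ 0.53200579 -0.23896452  0.02      ] [ 0.67509576 -0.23037819  0.02      ]
```

View pics/c1.png

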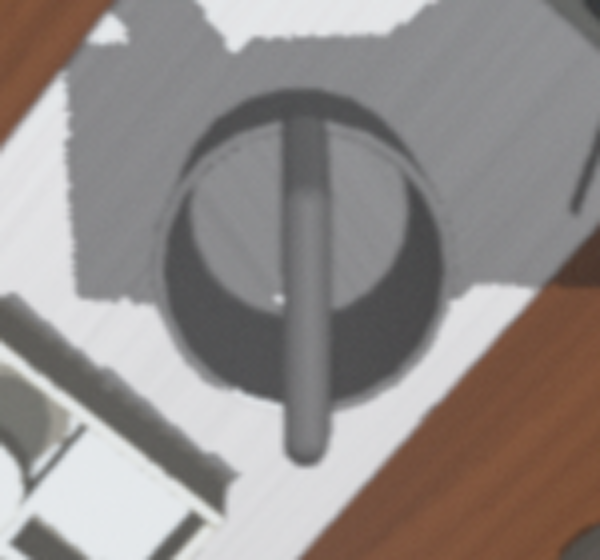

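The rim is centred near (326,217) and the bar's mid-point near (327,232). The bar sits 0–6 mm off the finger plane, within the jaw opening, so I'll descend and grip.

Request:
apply_moves:
  plan: "0.06 0.06 0.7 0 0 0;0 0 0.7 0 0 0;0 0 0.7 0 0 0;0 0 0.5 0 0 0;0 0 0.36 0 0 0;0 0 0 0 0 0;0 0 0 0 0 0"

```text
time_s: 2.73
position: [0.5884, 0.0095, 0.1389]
tcp_rot: [[-0.688, 0.726, -0.003], [0.726, 0.688, 0.001], [0.003, -0.002, -1.0]]
force: [0.9, -0.2, 0.6]
opening: 1.0
grasp_force: 0.0
```

Request:
apply_moves:
  plan: "0 0 0 0 0 0;0 0 0 0 0 0;0 0 0 0 0 0;0 0 0 0 0 0;0 0 0 0 0 0;0 0 0 0 0 0;0 0 0 0 0 0;0 0 0 0 0 0;0 0 0 0 0 0;0 0 0 0 0 0"
  gripper: -1

```text
time_s: 3.57
position: [0.5899, 0.0078, 0.1395]
tcp_rot: [[-0.687, 0.727, -0.0], [0.727, 0.687, 0.0], [0.0, -0.0, -1.0]]
force: [0.4, 0.7, 0.6]
opening: 0.327
grasp_force: 0.0
```

Request:
apply_moves:
  plan: "0 0 0 0 0 0;0 0 0 0 0 0;0 0 0 0 0 0;0 0 0 0 0 0;0 0 0 0 0 0;0 0 0 0 0 0"

```text
time_s: 4.07
position: [0.5901, 0.0079, 0.1396]
tcp_rot: [[-0.687, 0.727, 0.0], [0.727, 0.687, 0.0], [-0.0, 0.0, -1.0]]
force: [0.7, 0.9, -0.2]
opening: 0.104
grasp_force: 30.0
```

Gripped: the 9 mm opening matches the bar. Now I'll lift gently.

Request:
apply_moves:
  plan: "0 0 -0.1 0 0 0;0 0 -0.2 0 0 0;0 0 -0.25 0 0 0;0 0 -0.25 0 0 0;0 0 -0.2 0 0 0;0 0 -0.1 0 0 0;0 0 0 0 0 0;0 0 0 0 0 0;0 0 0 0 0 0"

```text
time_s: 4.82
position: [0.5893, 0.0079, 0.194]
tcp_rot: [[-0.687, 0.727, -0.002], [0.727, 0.687, 0.0], [0.001, -0.001, -1.0]]
force: [-0.1, -0.0, -2.6]
opening: 0.107
grasp_force: 30.0
```

Run:
```python
from h import *
s=bot.read_state();print(s["position"],s["force"],s["grasp_force"])
print(s["tcp_rot"].T@(np.array([.425,-.02,.195])-s["position"])/.05)
```

```text
[0.58928292 0.00792495 0.19397857] [-0.13812253 -0.00823513 -2.58370796] 29.9989315867424
[ 1.85012032 -2.7721299  -0.01550653]
```

Request:
apply_moves:
  plan: "0.1 -0.15 0 0 0 0;0.2 -0.3 0 0 0 0;0.2 -0.3 0 0 0 0;0.2 -0.3 0 0 0 0;0.2 -0.3 0 0 0 0;0.2 -0.3 0 0 0 0;0.2 -0.3 0 0 0 0;0.2 -0.3 0 0 0 0;0.2 -0.3 0 0 0 0;0.15 -0.222 0 0 0 0"

```text
time_s: 5.65
position: [0.4226, -0.0198, 0.194]
tcp_rot: [[-0.687, 0.727, -0.003], [0.727, 0.687, 0.001], [0.003, -0.002, -1.0]]
force: [-0.7, -0.5, -2.3]
opening: 0.103
grasp_force: 30.0
```

Request:
apply_moves:
  plan: "0 0 0 0 0 0;0 0 0.1 0 0 0;0 0 0.25 0 0 0;0 0 0.3 0 0 0;0 0 0.3 0 0 0;0 0 0.25 0 0 0;0 0 0.12 0 0 0;0 0 0.08 0 0 0;0 0 0 0 0 0;0 0 0 0 0 0"

```text
time_s: 6.48
position: [0.4263, -0.0202, 0.1246]
tcp_rot: [[-0.687, 0.727, 0.001], [0.727, 0.687, -0.0], [-0.001, 0.0, -1.0]]
force: [-0.2, -1.0, -2.9]
opening: 0.104
grasp_force: 30.0
```

Request:
apply_moves:
  plan: "0 0 0.03 0 0 0;0 0 0.03 0 0 0;0 0 0.02 0 0 0;0 0 0.02 0 0 0;0 0 0 0 0 0;0 0 0 0 0 0"

```text
time_s: 6.98
position: [0.4257, -0.0201, 0.1196]
tcp_rot: [[-0.687, 0.727, 0.0], [0.727, 0.687, -0.0], [-0.0, 0.0, -1.0]]
force: [-0.8, -0.5, -2.5]
opening: 0.101
grasp_force: 30.0
```

Request:
apply_moves:
  plan: "0 0 0.02 0 0 0;0 0 0 0 0 0;0 0 0 0 0 0"

```text
time_s: 7.23
position: [0.4265, -0.02, 0.1193]
tcp_rot: [[-0.686, 0.727, 0.002], [0.727, 0.686, -0.0], [-0.002, 0.002, -1.0]]
force: [0.3, 1.0, 4.8]
opening: 0.102
grasp_force: 30.0
```

Request:
apply_moves:
  plan: "0 0 0 0 0 0;0 0 0 0 0 0;0 0 0 0 0 0;0 0 0 0 0 0;0 0 0 0 0 0;0 0 0 0 0 0;0 0 0 0 0 0;0 0 0 0 0 0"
  gripper: 0

```text
time_s: 7.9
position: [0.4256, -0.0201, 0.1185]
tcp_rot: [[-0.687, 0.727, -0.0], [0.727, 0.687, 0.0], [0.0, -0.0, -1.0]]
force: [0.1, 0.2, -0.6]
opening: 0.491
grasp_force: 0.0
```

Request:
apply_moves:
  plan: "0 0 -0.1 0 0 0;0 0 -0.3 0 0 0;0 0 -0.6 0 0 0;0 0 -0.6 0 0 0.0185;0 0 0 0 0 0.0185;0 0 0 0 0 0.0185;0 0 0 0 0 0.0185;0 0 0 0 0 0.0185;0 0 0 0 0 0.0185;0 0 0 0 0 0"

```text
time_s: 8.73
position: [0.4256, -0.02, 0.1989]
tcp_rot: [[-0.058, 0.998, 0.0], [0.998, 0.058, -0.0], [-0.0, 0.0, -1.0]]
force: [0.3, 0.5, 0.3]
opening: 0.504
grasp_force: 0.0
```

```bash
cat >> h.py <<'E'
O=np.array([.5838,.0965]);d=np.array([-.0585,.9983]);n=np.array([-.9983,-.0585])
def to(x,y,z,R=None):
    s=bot.read_state();p=np.r_[O+x*d+y*n,z]
    print("units",(s["tcp_rot"].T@(p-s["position"])/.05).round(3),"inc now",((s["position"][:2]-O)@d).round(4),((s["position"][:2]-O)@n).round(4),s["position"],s["joint_positions"].round(1),"F",s["force"].round(1))
E
python3 - <<'E'
from h import *
from rig import capture
import cv2
to(-.243,.088,.1)
im=capture("top")[:,:,::-1][130:330,180:400]
cv2.imwrite("pics/t2.png",cv2.resize(im,None,fx=3,fy=3,interpolation=2))
E
```

```text
units [-2.716  1.537  1.98 ] inc now -0.1071 0.1648 [ 0.4255938  -0.02004617  0.19892788] [-17.8  17.2 111.    0.   51.8 -21.1] F [0.3 0.5 0.3]
```

View pics/t2.png

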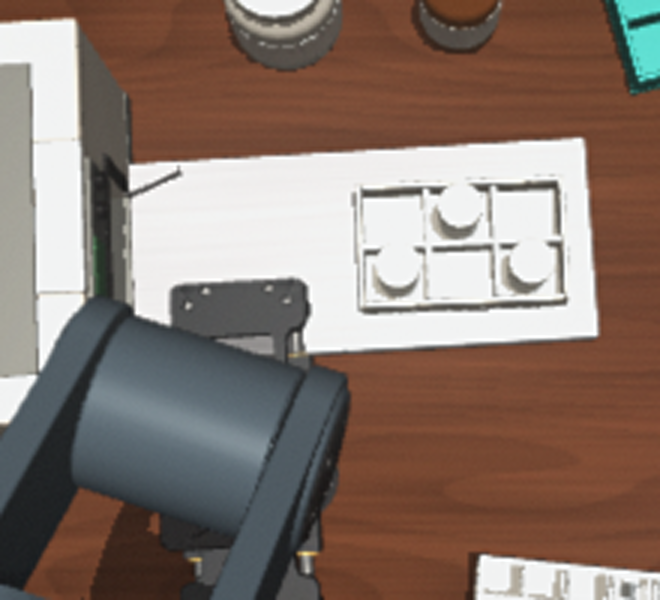

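The tray and its jars haven't moved; the arm hides the canister for now. Next is the nudge position beside the tray.

Request:
apply_moves:
  plan: "-0.543 0.307 0 0 0 0;-0.543 0.307 0 0 0 0;-0.543 0.307 0 0 0 0;-0.543 0.307 0 0 0 0;-0.543 0.307 0 0 0 0;0 0 0.6 0 0 0;0 0 0.6 0 0 0;0 0 0.6 0 0 0;0 0 0 0 0 0;0 0 0 0 0 0"
  gripper: -1

```text
time_s: 9.62
position: [0.5091, -0.1505, 0.1074]
tcp_rot: [[-0.061, 0.998, -0.004], [0.998, 0.061, 0.002], [0.002, -0.004, -1.0]]
force: [-0.4, -0.2, 0.9]
opening: 0.007
grasp_force: 0.0
```

Run:
```python
from h import *
from rig import capture
import cv2
to(-.243,.088,.038);print(bot.read_state()["opening"])
a=capture("side")[:,:,::-1][100:300,180:420];b=capture("top")[:,:,::-1][130:330,200:400]
cv2.imwrite("pics/s3.png",cv2.hconcat([cv2.resize(a,(420,350)),cv2.resize(b,(350,350))]))
```

```text
units [-0.02   0.025  1.389] inc now -0.2422 0.089 [ 0.50914867 -0.15045691  0.10743671] [-28.5  32.9 101.3  -0.   46.  -32. ] F [-0.4 -0.2  0.9]
0.006829373401060619
```

View pics/s3.png

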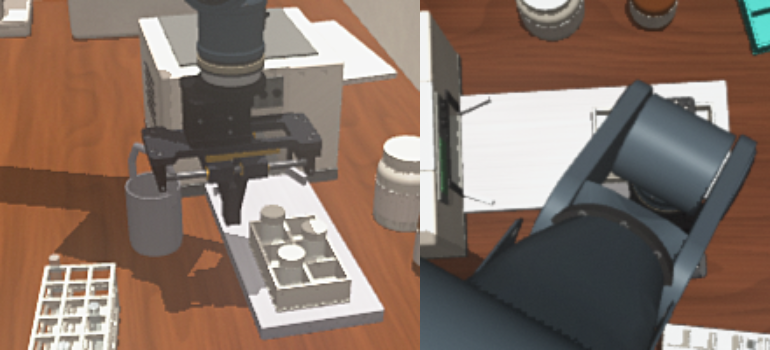

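The canister stands upright on the bench, left of the shelf, with the closed fingers just beside the tray's near side. I'll lower and nudge.

Request:
apply_moves:
  plan: "0 0 0.6 0 0 0;0 0 0.5 0 0 0;0 0 0.28 0 0 0;0 0.2 0 0 0 0;0 0.1 0 0 0 0;0 0.05 0 0 0 0;0 0.03 0 0 0 0;0 0 0 0 0 0"

```text
time_s: 10.38
position: [0.531, -0.1504, 0.0412]
tcp_rot: [[-0.06, 0.998, 0.003], [0.998, 0.06, -0.002], [-0.002, 0.003, -1.0]]
force: [-0.4, 0.4, -0.6]
opening: 0.006
grasp_force: 0.0
```

Request:
apply_moves:
  plan: "0 0.02 0 0 0 0;0 0.02 0 0 0 0;0 0.02 0 0 0 0;0 0.02 0 0 0 0;0 0.02 0 0 0 0;0 0.02 0 0 0 0;0 0.02 0 0 0 0;0 0.02 0 0 0 0;0 0 0 0 0 0;0 0 0 0 0 0"

```text
time_s: 11.22
position: [0.5373, -0.1494, 0.0395]
tcp_rot: [[-0.06, 0.998, -0.0], [0.998, 0.06, 0.0], [0.0, -0.0, -1.0]]
force: [0.5, 0.8, 0.1]
opening: 0.006
grasp_force: 0.0
```

Run:
```python
from h import *
to(-.243,.061,.038)
```

```text
units [-0.005 -0.005  0.03 ] inc now -0.2428 0.0608 [ 0.53733799 -0.14941533  0.03950188] [-27.   40.8  99.5  -0.   39.7 -30.4] F [0.5 0.8 0.1]
```

Request:
apply_moves:
  plan: "0 -0.3 0 0 0 0;0 -0.2 -0.4 0 0 0;0 0 -0.7 0 0 0;0 0 -0.7 0 0 0;-0.5 0 0 0 0 0;-0.75 0 0 0 0 0;-0.75 0 0 0 0 0;-0.25 0.6 0 0 0 0;0 0.7 0 0 0 0;0 0.4 0 0 0 0"
  gripper: -0.1

```text
time_s: 12.05
position: [0.6068, -0.2603, 0.13]
tcp_rot: [[-0.057, 0.998, 0.004], [0.998, 0.057, -0.001], [-0.002, 0.004, -1.0]]
force: [0.2, 0.1, 0.1]
opening: 0.446
grasp_force: 0.0
```

Request:
apply_moves:
  plan: "0 0 0 0 0.0185 0;0 0 0 0 0.0185 0;0 0 0 0 0.0185 0;0 0 0 0 0.0185 0;0 0 0 0 0.0185 0;0 0 0 0 0.0185 0;0 0 0 0 0 0;0 0 0 0 0 0"

```text
time_s: 12.72
position: [0.6029, -0.259, 0.1274]
tcp_rot: [[-0.042, 0.998, -0.039], [0.765, 0.057, 0.641], [0.642, -0.003, -0.766]]
force: [-0.1, 0.1, -0.7]
opening: 0.452
grasp_force: 0.0
```

Run:
```python
from h import *
from rig import capture
import cv2
to(-.346,0,.08);print(bot.read_state()["opening"])
s=capture("side")[:,:,::-1];t=capture("top")[:,:,::-1]
cv2.imwrite("pics/s4.png",s);cv2.imwrite("pics/t4.png",t)
a=s[160:310,240:440];b=t[160:260,200:400]
cv2.imwrite("pics/st4.png",cv2.vconcat([cv2.resize(b,(600,300),interpolation=2),cv2.resize(a,(600,300),interpolation=2)]))
```

```text
units [-0.456  0.036  0.856] inc now -0.356 0.0017 [ 0.60294826 -0.25898401  0.12744278] [-44.8  51.4  65.6  25.4  94.6 -53.3] F [-0.1  0.1 -0.7]
0.45237672832059006
```

View pics/st4.png

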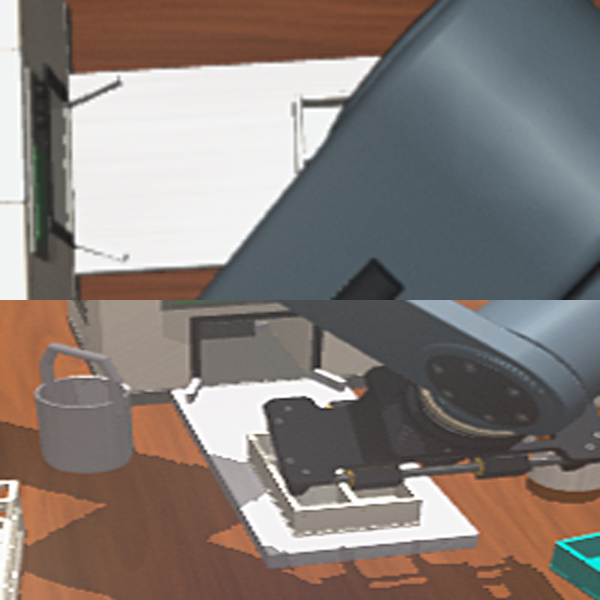

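The tray's front corner is still at about (298,192) in the top view, so the tapered fingertips stopped short of it. The canister is upright. I'll untilt and nudge again, further this time.

Request:
apply_moves:
  plan: "0 0 0 0 -0.0185 0;0 0 0 0 -0.0185 0;0 0 0 0 -0.0185 0;0 0 0 0 -0.0185 0;0 0 0 0 -0.0185 0;0 0 0 0 -0.0185 0;0 -0.6 0 0 0 0;0 -0.7 0 0 0 0;0.3 -0.3 0 0 0 0;0.7 0 0 0 0 0"
  gripper: -1

```text
time_s: 13.65
position: [0.519, -0.2139, 0.1317]
tcp_rot: [[-0.058, 0.998, 0.002], [0.998, 0.058, -0.004], [-0.004, 0.002, -1.0]]
force: [0.9, 0.5, 0.5]
opening: 0.004
grasp_force: 0.0
```

Request:
apply_moves:
  plan: "0.7 0 0 0 0 0;0.55 0 0 0 0 0;0 0 0.6 0 0 0;0 0 0.7 0 0 0;0 0 0.45 0 0 0;0 0.3 0 0 0 0;0 0.1 0 0 0 0;0 0 0 0 0 0;0 0 0 0 0 0"

```text
time_s: 14.4
position: [0.5382, -0.1489, 0.0437]
tcp_rot: [[-0.061, 0.998, 0.003], [0.998, 0.061, -0.002], [-0.002, 0.003, -1.0]]
force: [0.4, -0.8, -0.2]
opening: 0.005
grasp_force: 0.0
```

Run:
```python
from h import *
to(-.243,.061,.038)
```

```text
units [-0.013 -0.023  0.115] inc now -0.2423 0.0599 [ 0.53822376 -0.1489284   0.04373161] [-26.9  40.4  99.5  -0.   40.  -30.4] F [ 0.4 -0.8 -0.2]
```

Now slow pushes, watching the force.

Request:
apply_moves:
  plan: "0 0.02 0.04 0 0 0;0 0.02 0.04 0 0 0;0 0.02 0 0 0 0;0 0.02 0 0 0 0"

```text
time_s: 14.73
position: [0.5395, -0.149, 0.0382]
tcp_rot: [[-0.06, 0.998, -0.004], [0.998, 0.06, 0.001], [0.001, -0.004, -1.0]]
force: [-6.6, -1.7, 4.8]
opening: 0.008
grasp_force: 3.1
```

Request:
apply_moves:
  plan: "0 0.02 0 0 0 0;0 0.02 0 0 0 0;0 0.02 0 0 0 0;0 0.02 0 0 0 0"

```text
time_s: 15.07
position: [0.5414, -0.1485, 0.038]
tcp_rot: [[-0.06, 0.998, -0.008], [0.998, 0.06, 0.002], [0.002, -0.008, -1.0]]
force: [-8.4, -1.9, 6.9]
opening: 0.006
grasp_force: 4.3
```

Run:
```python
from h import *
to(-.243,.052,.038)
```

```text
units [-0.019  0.094 -0.   ] inc now -0.2421 0.0567 [ 0.54135142 -0.14845801  0.038026  ] [-26.7  41.2  98.6  -0.2  40.6 -30. ] F [-8.4 -1.9  6.9]
```

Request:
apply_moves:
  plan: "0 0.02 0 0 0 0;0 0.02 0 0 0 0;0 0.02 0 0 0 0;0 0 0 0 0 0"

```text
time_s: 15.4
position: [0.5443, -0.1481, 0.038]
tcp_rot: [[-0.06, 0.998, -0.008], [0.998, 0.06, 0.002], [0.003, -0.008, -1.0]]
force: [-8.1, -1.3, 6.2]
opening: 0.007
grasp_force: 4.1
```

Run:
```python
from h import *
from rig import capture
import cv2
to(-.243,.052,.038)
a=cv2.imread("pics/s4.png");b=capture("side")[:,:,::-1]
cv2.imwrite("pics/s5.png",b)
c=b[190:290,290:410]
cv2.imwrite("pics/s5c.png",cv2.resize(c,None,fx=6,fy=6,interpolation=2))
```

```text
units [-0.023  0.034  0.001] inc now -0.2418 0.0537 [ 0.54432156 -0.14807049  0.03804311] [-26.5  41.3  98.2  -0.1  40.9 -29.8] F [-8.1 -1.3  6.2]
```

View pics/s5c.png

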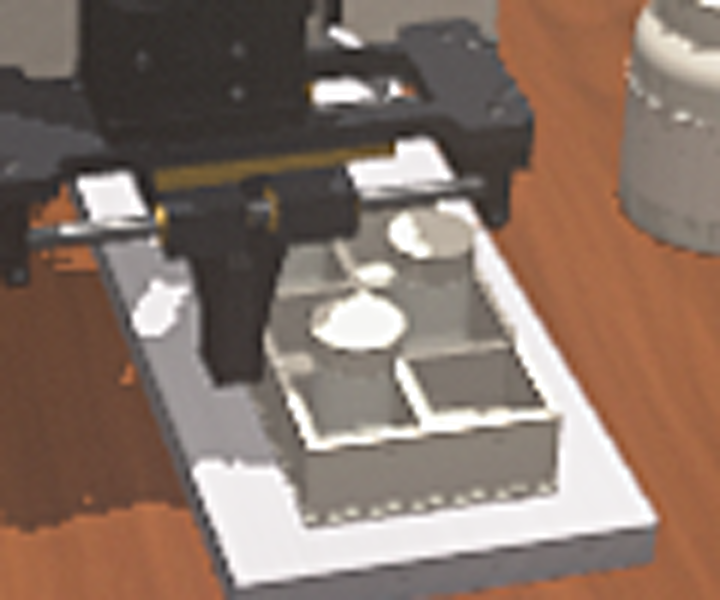

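The side crop shows the finger on the tray's near side with the jars upright. The tray's rear bottom corners are at full-image (340.5,277) and (383,271.7).

Run:
```python
from h import *
for nme,u,v,z in(("tray near b",340.5,276.7,.02),("tray far b",383,271.7,.02),("near top",290+312/6,190+445/6,.055),("far top",290+556/6,190+413/6,.055),("shelf near",329.2,288,.02),("shelf far",399.2,276.7,.02)):
    p=ray("side",u,v,z)[:2];print(nme,(p-O)@d,(p-O)@n)
```

```text
tray near b -0.3111990678688755 0.04491163825976373
tray far b -0.31507997002447313 -0.04592939738427164
near top -0.31542702598129135 0.04384640448190943
far top -0.3166898400211964 -0.041956944274507454
shelf near -0.34119579317805504 0.07641360282941007
shelf far -0.3386415136099252 -0.072864217516049
```

The tray's rear middle is now within about 2 mm of the centre line. I'll back off and go behind the tray.

Request:
apply_moves:
  plan: "0 -0.2 0 0 0 0;0 -0.4 0 0 0 0;0 0 -0.6 0 0 0;0 0 -0.7 0 0 0;-0.2 0 -0.5 0 0 0;-0.75 0 0 0 0 0;-0.75 0 0 0 0 0;-0.5 0.3 0 0 0 0;0 0.7 0 0 0 0;0 0.6 0 0 0 0"
  gripper: -0.1

```text
time_s: 16.28
position: [0.6059, -0.2586, 0.1285]
tcp_rot: [[-0.055, 0.999, 0.003], [0.999, 0.055, -0.001], [-0.001, 0.003, -1.0]]
force: [0.7, 1.4, 0.1]
opening: 0.447
grasp_force: 0.0
```

Request:
apply_moves:
  plan: "0 0 0 0 0.0185 0;0 0 0 0 0.0185 0;0 0 0 0 0.0185 0;0 0 0 0 0.0185 0;0 0 0 0 0.0185 0;0 0 0 0 0.0185 0;0 0 0 0 0 0;0 0 0 0 0 0"

```text
time_s: 16.95
position: [0.604, -0.2568, 0.1259]
tcp_rot: [[-0.042, 0.998, -0.038], [0.766, 0.057, 0.641], [0.642, -0.002, -0.767]]
force: [-0.8, 1.1, 0.2]
opening: 0.452
grasp_force: 0.0
```

Run:
```python
from h import *
to(-.350,0,.036);print(bot.read_state()["tcp_rot"].round(3))
```

```text
units [-1.095  0.013  1.428] inc now -0.3538 0.0005 [ 0.60400585 -0.25675358  0.12588826] [-44.7  51.4  65.8  25.5  94.2 -53.3] F [-0.8  1.1  0.2]
[[-0.042  0.998 -0.038]
 [ 0.766  0.057  0.641]
 [ 0.642 -0.002 -0.767]]
```

Request:
apply_moves:
  plan: "-0.274 0 0.357 0 0 0;-0.274 0 0.357 0 0 0;-0.274 0 0.357 0 0 0;-0.274 0 0.357 0 0 0;0.06 0 0.05 0 0 0;0.08 0 0.067 0 0 0;0.08 0 0.067 0 0 0;0.08 0 0.067 0 0 0;0 0 0 0 0 0"

```text
time_s: 17.7
position: [0.604, -0.2309, 0.0402]
tcp_rot: [[-0.048, 0.998, -0.038], [0.766, 0.061, 0.64], [0.641, 0.002, -0.767]]
force: [-0.0, -0.3, -0.7]
opening: 0.452
grasp_force: 0.0
```

Run:
```python
from h import *
to(-.30,0,.036)
```

```text
units [ 0.377 -0.019  0.424] inc now -0.3281 -0.001 [ 0.60399631 -0.23093525  0.04021047] [-43.2  56.6  69.4  26.2  85.7 -56.3] F [-0.  -0.3 -0.7]
```

Request:
apply_moves:
  plan: "0 0 0.08 0 0 0;0.04 0 0.035 0 0 0;0.06 0 0.05 0 0 0;0.077 0 0.064 0 0 0;0.09 0 0.075 0 0 0;0.1 0 0.084 0 0 0;0.1 0 0.084 0 0 0;0.1 0 0.084 0 0 0;0.1 0 0.084 0 0 0;0.1 0 0.084 0 0 0"

```text
time_s: 18.53
position: [0.6013, -0.1821, 0.0353]
tcp_rot: [[-0.046, 0.998, -0.035], [0.768, 0.058, 0.638], [0.638, 0.003, -0.77]]
force: [0.3, -5.8, 1.8]
opening: 0.451
grasp_force: 2.6
```

Run:
```python
from h import *
to(-.197,0,.036)
```

```text
units [ 1.273 -0.024  1.038] inc now -0.2791 -0.0011 [ 0.60125976 -0.18208119  0.03532382] [-40.5  55.2  74.7  27.9  81.  -56.1] F [ 0.3 -5.8  1.8]
```

Request:
apply_moves:
  plan: "0.1 0 0.084 0 0 0;0.1 0 0.084 0 0 0;0.1 0 0.084 0 0 0;0.1 0 0.084 0 0 0;0.1 0 0.084 0 0 0;0.1 0 0.084 0 0 0;0.1 0 0.084 0 0 0;0.1 0 0.084 0 0 0;0.1 0 0.084 0 0 0;0.1 0 0.082 0 0 0"

```text
time_s: 19.37
position: [0.5976, -0.1169, 0.0353]
tcp_rot: [[-0.046, 0.998, -0.034], [0.768, 0.058, 0.638], [0.639, 0.003, -0.77]]
force: [1.4, -4.6, 2.3]
opening: 0.447
grasp_force: 2.5
```

Run:
```python
from h import *
from rig import capture
import cv2
to(-.157,0,.036)
s=capture("side")[:,:,::-1];t=capture("top")[:,:,::-1]
cv2.imwrite("pics/s6.png",s);cv2.imwrite("pics/t6.png",t)
cv2.imwrite("pics/st6.png",cv2.vconcat([cv2.resize(t[160:260,200:400],(600,300),interpolation=2),cv2.resize(s[160:310,240:440],(600,300),interpolation=2)]))
```

```text
units [ 0.884 -0.028  0.715] inc now -0.2138 -0.0013 [ 0.59764182 -0.11690085  0.03531581] [-36.5  53.4  80.6  30.5  76.  -55.5] F [ 1.4 -4.6  2.3]
```

View pics/st6.png

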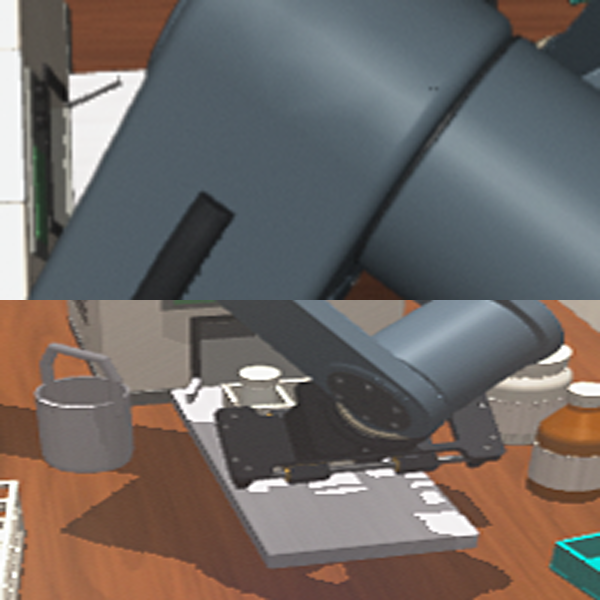

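The jars and tray are moving along, the canister is upright and the links are clear. I'll carry on.

Request:
apply_moves:
  plan: "0.08 0 0.066 0 0 0;0.08 0 0.066 0 0 0;0.08 0 0.066 0 0 0;0.08 0 0.066 0 0 0;0.08 0 0.066 0 0 0;0.08 0 0.066 0 0 0;0.08 0 0.066 0 0 0;0.08 0 0.066 0 0 0"

```text
time_s: 20.13
position: [0.5947, -0.0747, 0.0353]
tcp_rot: [[-0.046, 0.998, -0.036], [0.767, 0.058, 0.639], [0.64, 0.002, -0.768]]
force: [0.8, -4.8, 0.4]
opening: 0.455
grasp_force: 2.4
```

Request:
apply_moves:
  plan: "0.06 0 0.05 0 0 0;0.06 0 0.05 0 0 0;0.06 0 0.05 0 0 0;0.06 0 0.05 0 0 0;0.06 0 0.05 0 0 0;0.06 0 0.05 0 0 0;0.06 0 0.05 0 0 0"

```text
time_s: 20.72
position: [0.5921, -0.0455, 0.0354]
tcp_rot: [[-0.046, 0.998, -0.038], [0.765, 0.06, 0.641], [0.642, -0.0, -0.767]]
force: [0.1, -4.2, 0.6]
opening: 0.45
grasp_force: 2.3
```

Run:
```python
from h import *
to(-.1,0,.036)
```

```text
units [0.655 0.001 0.532] inc now -0.1422 -0.0 [ 0.59213378 -0.04546619  0.03535519] [-31.6  51.9  86.   33.7  71.2 -54.6] F [ 0.1 -4.2  0.6]
```

Request:
apply_moves:
  plan: "0.075 0 0.062 0 0 0;0.075 0 0.062 0 0 0;0.075 0 0.062 0 0 0;0.075 0 0.062 0 0 0;0.075 0 0.062 0 0 0;0.075 0 0.062 0 0 0;0.075 0 0.062 0 0 0;0.075 0 0.062 0 0 0"

```text
time_s: 21.38
position: [0.5897, -0.0063, 0.0355]
tcp_rot: [[-0.045, 0.998, -0.039], [0.765, 0.06, 0.641], [0.642, -0.0, -0.766]]
force: [-0.3, -3.1, -0.7]
opening: 0.451
grasp_force: 1.7
```

Request:
apply_moves:
  plan: "0.075 0 0.062 0 0 0;0.075 0 0.062 0 0 0;0.075 0 0.062 0 0 0;0.075 0 0.062 0 0 0;0.075 0 0.062 0 0 0;0.06 0 0.05 0 0 0"

```text
time_s: 21.88
position: [0.5879, 0.022, 0.0357]
tcp_rot: [[-0.045, 0.998, -0.039], [0.765, 0.06, 0.641], [0.643, -0.001, -0.766]]
force: [-0.1, -2.3, -1.5]
opening: 0.451
grasp_force: 1.3
```

Run:
```python
from h import *
to(-.035,0,.036)
```

```text
units [0.611 0.006 0.505] inc now -0.0746 0.0002 [0.58793005 0.02197981 0.035726  ] [-26.4  50.8  90.   37.3  66.9 -53.4] F [-0.1 -2.3 -1.5]
```

Request:
apply_moves:
  plan: "0.06 0 0.05 0 0 0;0.06 0 0.05 0 0 0;0.06 0 0.05 0 0 0;0.06 0 0.05 0 0 0;0.06 0 0.05 0 0 0;0.045 0 0.038 0 0 0;0.03 0 0.025 0 0 0;0.02 0 0.017 0 0 0"

```text
time_s: 22.55
position: [0.5866, 0.0472, 0.0359]
tcp_rot: [[-0.046, 0.998, -0.038], [0.765, 0.06, 0.641], [0.642, -0.0, -0.766]]
force: [0.6, -2.8, -1.1]
opening: 0.447
grasp_force: 1.3
```

Request:
apply_moves:
  plan: "0.02 0 0.017 0 0 0;0.02 0 0.017 0 0 0;0.02 0 0.017 0 0 0;0.02 0 0.017 0 0 0"

```text
time_s: 22.88
position: [0.5865, 0.0521, 0.0359]
tcp_rot: [[-0.046, 0.998, -0.038], [0.765, 0.059, 0.641], [0.642, 0.0, -0.767]]
force: [-0.2, -3.7, -1.6]
opening: 0.448
grasp_force: 1.4
```

Run:
```python
from h import *
to(-.035,0,.036)
```

```text
units [ 0.148 -0.001  0.12 ] inc now -0.0445 -0.0001 [0.58646975 0.05206619 0.03586488] [-23.9  50.4  91.5  39.   65.1 -52.8] F [-0.2 -3.7 -1.6]
```

Request:
apply_moves:
  plan: "0.02 0 0.017 0 0 0;0.02 0 0.017 0 0 0;0.02 0 0.017 0 0 0;0.02 0 0.017 0 0 0;0.02 0 0.017 0 0 0"

```text
time_s: 23.3
position: [0.586, 0.0588, 0.0358]
tcp_rot: [[-0.046, 0.998, -0.038], [0.765, 0.059, 0.641], [0.642, 0.0, -0.767]]
force: [0.7, -3.6, -0.9]
opening: 0.448
grasp_force: 1.4
```

Request:
apply_moves:
  plan: "0.02 0 0.017 0 0 0;0.02 0 0.017 0 0 0;0.02 0 0.017 0 0 0;0.02 0 0.017 0 0 0"

```text
time_s: 23.63
position: [0.5863, 0.0622, 0.0356]
tcp_rot: [[-0.047, 0.998, -0.037], [0.767, 0.06, 0.639], [0.64, 0.002, -0.769]]
force: [-1.2, -8.7, 0.6]
opening: 0.447
grasp_force: 4.2
```

Request:
apply_moves:
  plan: "0.02 0 0.017 0 0 0;0.02 0 0.017 0 0 0;0.02 0 0.017 0 0 0"

```text
time_s: 23.88
position: [0.5861, 0.0659, 0.0356]
tcp_rot: [[-0.047, 0.998, -0.037], [0.767, 0.059, 0.638], [0.64, 0.002, -0.769]]
force: [-1.9, -10.7, 1.4]
opening: 0.445
grasp_force: 5.7
```

Request:
apply_moves:
  plan: "0.02 0 0.017 0 0 0;0.01 0 0.008 0 0 0;0 0 0 0 0 0"

```text
time_s: 24.13
position: [0.5862, 0.0662, 0.0356]
tcp_rot: [[-0.048, 0.998, -0.036], [0.769, 0.06, 0.636], [0.637, 0.003, -0.771]]
force: [-2.2, -14.2, 3.5]
opening: 0.45
grasp_force: 7.0
```

Request:
apply_moves:
  plan: "0.012 0 0.01 0 0 0;0.012 0 0.01 0 0 0;0 0 0 0 0 0"

```text
time_s: 24.38
position: [0.5863, 0.0663, 0.0356]
tcp_rot: [[-0.049, 0.998, -0.036], [0.771, 0.06, 0.634], [0.635, 0.003, -0.772]]
force: [-4.0, -19.0, 4.6]
opening: 0.449
grasp_force: 9.2
```

The tray is firm against the stop: 19 N with no further travel, and the TCP depth fits the 4–26 mm range. Now I'll back away.

Request:
apply_moves:
  plan: "-0.1 0 -0.084 0 0 0;-0.15 0 -0.126 0 0 0;-0.3 0 -0.25 0 0 0;-0.4 0 -0.335 0 0 0;-0.4 0 -0.335 0 0 0;0 0 -0.6 0 0 0;0 0 -0.7 0 0 0;0 0 -0.7 0 0 0;0 0 -0.7 0 0 0;0 0 0 0 0 0"

```text
time_s: 25.22
position: [0.5991, -0.1082, 0.1441]
tcp_rot: [[-0.049, 0.998, -0.028], [0.768, 0.056, 0.638], [0.638, 0.009, -0.77]]
force: [0.4, -1.4, -0.4]
opening: 0.449
grasp_force: 0.0
```

Run:
```python
from h import *
from rig import capture
import cv2
to(-.035,0,.036)
s=capture("side")[:,:,::-1];w=capture("wrist")[:,:,::-1]
cv2.imwrite("pics/f.png",cv2.hconcat([cv2.resize(s[120:270,240:420],(420,350),interpolation=2),cv2.resize(w,(380,350))]))
```

```text
units [ 1.242 -0.094  3.835] inc now -0.2052 -0.0033 [ 0.59906141 -0.1081636   0.14405496] [-35.9  44.4  80.   30.2  83.8 -50.3] F [ 0.4 -1.4 -0.4]
```

View pics/f.png

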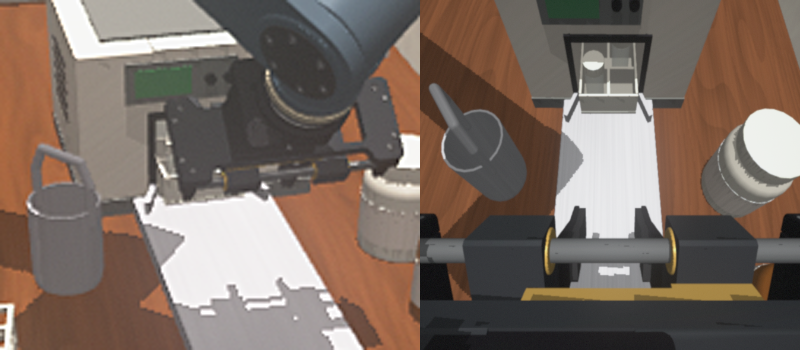

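The tray sits straight in the opening at about (610,95) in the composite, with the rear jar upright. The canister stands on the bench and the fingers are free.

```bash
python3 -c "
from rig import bot;print(bot.hand_in())"
```

```text
the job is handed in; nothing more can be done
None
```

I handed the job in at about 25 s. The canister stands upright on the bench and the tray is home, firm against the stop at 19 N (it gives at about 25 N). The rear jar looked upright; the other two were out of view inside, and no verdict came back.

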